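# Clamp the sharpening stone in its holder

## Robot

A 6-joint arm with a two-finger parallel gripper is mounted at the origin on the work surface. World frame = base frame: x ahead of the robot, y to its left, z up, the work surface at z = 0. Lengths are in m, angles in rad, forces in N, time in s.
With the tool pointing down it reaches from about 0.425 to 0.95 m from the base axis. Payload 3.5 kg.
Tool frame: the origin (TCP) lies midway between the tips of the shut fingers; the grasp point (between the pads) lies 19 mm behind it (ctrl.pinch_z is the distance from the TCP to the grasp point, in m); z points along the fingers, y is the line along which they close (so a half turn about z gives the same grasp; the last joint's range is limited). The gripper opens to 85 mm and grips with 20 to 120 N. Pads are 22 mm wide; open, the fingers measure 114 mm over their backs; the gripper's body (76 mm by 85 mm) begins 54 mm behind the grasp point. The pads swing forward as they close: fully open they stand 13 mm farther back than shut.
Start: joints at [1.067, 0.286, 1.577, -0, 1.279, -0.15], TCP at [0.234, 0.633, 0.231] pointing down, gripper open.
Joint ranges: [-2.77, 2.77], [-0.9, 2.22], [0.21, 2.48], [-1.53, 4.67], [0.24, 2.81], [-2.84, 2.84]. Speed limits (rad/s): [2.79, 2.79, 3.14, 3.14, 3.14, 3.14].

## Interface

Orientations are given as a unit quaternion [x, y, z, w].
In Python, from plant import get_state, viewer, sign_off, ctrl gives the robot as it stands. The module is installed in compiled form; this text tells all that it offers.
- The arm moves only by the shell command python3 -m handwheel 'ROWS' [FORCE]. ROWS is JSON, a list that holds one entry, the list of rows, each a list of 5 numbers: the finger opening in m, from 0 to 0.0854, then the shift along the tool's x, y, z in m, then the turn about the tool's z in degrees. In form: [[[claw, x, y, z, spin], ...]]. A call has 1 to 12 rows; each row shifts and turns the commanded pose from where the row before left it, along the tool's axes as they then stand; what a row does not reach is not made up. A row lasts 1/12 s, in which the tool goes at most 41.7 mm and 7.16 degrees, less where a joint would pass 70% of its speed; a pose out of reach is approached as far as the arm can. A call is refused whole if a number of a shift passes 0.0417 or a number of a turn 7.16, either way. A call with a gripper value outside its range is refused whole. The fingers move at their own pace and stop on an object; FORCE is the grip in N (left out, the last holds). Time passes only in rows, so rows that do not move let the fingers close. It gives the time, the measured TCP pose, the force, the opening and the grip force at its end, in the units of the state.
- get_state(): the state, without advancing time (a new reading comes with each control period).
- viewer.read_camera(name): name is "scene" or "top" or "wrist"; returns the picture (400x640x3 uint8, blue, green, red); there is no depth.
- viewer.camera_params(name): a dict with "fov_y" (degrees; the focal length in pixels is half the picture's height over the tangent of half this angle, whatever the lens; pixels are square), "cx", "cy" (the principal point, pixels), "xyz" and "attitude" of the camera in the world; the wrist camera has in their place "hand_eye" (4x4, takes a point from camera to tool coordinates, whose origin is the TCP and whose axes are the flange's). Camera axes: x right, y up, looking along -z (the intrinsics and any distortion apply to the point x, -y, -z); pixel columns grow to the right and rows downward; lengths in m; the calibration is good to about 2 mm. A picture is of the moment at which its call begins: read the wrist's pose just before it. camera_params takes no time and is no camera call.
- sign_off(): hands the job in; it is judged then, once.
Trained networks look in the newest picture that a camera, given by its name, has taken for a name from the list of things; names that differ only in an ending like _2 or _b are one class to them, and where a whole thing is asked for, a point or a joint stands for the part that bears it (a point fixed in the world has none). Each returns a list of dicts, best first, with "confidence" (0 to 1); they miss things now and then, are a little off and sometimes report something else, mostly with a low value. They report only what shows in the picture. A call takes as long as a camera call. They do not tell look-alikes from the thing itself.
- viewer.look_for(camera, name): "extent" ([left, top, width, height] as shares, 0 to 1, of the picture: columns of its width, rows of its height, round what is visible of it).
- viewer.outline_of(camera, name): "mask" (400x640 bool, what is visible of it) and "extent" ([left, top, width, height] as shares, 0 to 1, of the picture: columns of its width, rows of its height, round what is visible of it).
- viewer.pinpoint(camera, name): "xy" ([column, row] as shares, 0 to 1, of the picture: columns of its width, rows of its height: a listed point, or the origin of a listed thing).
The state is a dict: "time": time; "qpos": joint angles; "dq": joint speeds; "joint_efforts": joint torques, N m; "eef_pos": TCP position; "tcp_rot": TCP orientation; "contact_force": force on the tool from outside, world axes, zero at the start; "wrist_torque": the same for the moment, N m; "opening": opening from 0.0 (shut) to 1.0 (fully open); "finger_force": force on a finger pad.
Only numpy, scipy, OpenCV 4.12 (cv2) and the standard library are available. Lean on these libraries where they do the work, as an engineer would, in place of code of your own. Each camera call takes 0.05 s, during which the arm holds its last target. There are 200 camera calls.

## Task

Get the larger of the two sharpening stones ready for the kitchen knives: swing the holder's cam lever fully over to free the jaw, lay the larger stone flat and square on the wooden plate, centred midway between the two side ribs, and slide the jaw up until the stone is snug between the jaw and the end stop. Then swing the lever fully back to lock the jaw. Leave the smaller stone, the jar and the mug where they are.

Things in the scene. Friction and masses are not known exactly. Their poses are not given: they have to be found in the camera images.
- holder: Stone holder fixed to the counter: wooden plate 104 mm (local x) by 310 mm (local y, -200 to +110), top 20 mm above the counter, z up. Origin: on the counter, under its centre line. Two steel side ribs along y (-55 to +95), centred at x = -45 and +45, 6 mm wide, 8 mm above the plate: 84 mm clear between. Steel end stop 60 mm wide, 18 mm above the plate, face at y = +80.
- seat (a point): Point on the top of the holder's plate (20 mm above the counter), on its centre line, 70 mm before the end stop's face: where the middle of the larger stone's underside belongs. Axes as the holder's.
- stone_large: The larger sharpening stone: plain grey block 50 mm (local x) x 140 mm (local y) x 30 mm high, about 0.45 kg, loose, starts lying on the counter. Origin: centre of its underside. Either end may face the end stop.
- stone_large_mid (a point): Middle of the larger stone, 15 mm above its underside.
- stone_small: The smaller sharpening stone: grey block 36 x 95 x 22 mm, loose, lying on the counter; not to be moved. Origin: centre of its underside.
- jaw (a joint): Slide of the steel jaw in m along the holder's +y: 0 = fully back (jaw face at holder y = -115 mm), grows as the jaw moves towards the end stop; the face is at y = -0.115 + value. 0.055 when the larger stone is snug between jaw and end stop. Drags with about 1.5 N when free, and is braked by the lever when locked.
- jaw_grip (a point): Grip point on the upright black round knob of the jaw (24 mm in diameter, top 72 mm above the counter): on its axis, 55 mm above the counter, 15 mm behind the jaw's face. The jaw block under it is 60 mm (x) x 30 mm (y), top 38 mm above the counter; a bar from its back runs through the clamp block.
- lever (a joint): Cam lever on a vertical axis, rad: 0 = fully locked (arm points out from the plate's end, slanting 34 degrees to the holder's +x side); 1.2 = fully free (34 degrees to the -x side). Grows clockwise seen from above. Stays where left; the brake bites below about 0.4. Free counts from 0.9 up, locked below 0.2.
- lever_grip (a point): Grip point on the lever's upright black round knob, 20 mm in diameter, on the arm's end 62 mm from the hinge; the knob stands from 51 to 83 mm above the counter, the point on its axis is 72 mm above the counter.
- lever_hinge (a point): The lever's vertical axis, on top of the dark clamp block (56 x 36 mm, top 46 mm above the counter) at holder y = -177 mm.
- jar: Green glass jar with a lid, 76 mm in diameter, 115 mm tall; a bystander. Origin: centre of its underside.
- mug: White mug, 80 mm in diameter, 90 mm tall; a bystander. Origin: centre of its underside.
There are look-alikes about, which are no part of the job. What is shaped like the stone_large but blue is not meant.

How it is judged:
On the way, in this order (a step that is already met when the one before it is completed fails the run):
1. the lever is swung over to free the jaw (value of joint lever above 0.9 rad), for 0.1 s.
2. the larger stone lies centred between the side ribs, snug between the jaw and the end stop, with the lever still free (x of stone_large_mid in the frame of seat between -0.006 and 0.006 m and y of stone_large_mid in the frame of seat between -0.003 and 0.003 m and z of stone_large_mid in the frame of seat between 0.011 and 0.019 m and angle between the y axis of stone_large and the y axis of holder, either way round below 0.07 rad and angle between the z axis of stone_large and the z axis of holder, either way round below 0.06 rad and value of joint jaw between 0.052 and 0.059 m and value of joint lever above 0.4 rad), for 0.1 s.
At the end, for the whole second after the job is handed in: The larger stone lies flat on the plate, within 6 mm of midway between the side ribs and square to within 4 degrees, within 3 mm of the end stop, the jaw within 3 mm of its other end, the lever locked (below 0.2 rad), all at rest (x of stone_large_mid in the frame of seat between -0.006 and 0.006 m and y of stone_large_mid in the frame of seat between -0.003 and 0.003 m and z of stone_large_mid in the frame of seat between 0.011 and 0.019 m and angle between the y axis of stone_large and the y axis of holder, either way round below 0.07 rad and angle between the z axis of stone_large and the z axis of holder, either way round below 0.06 rad and value of joint jaw between 0.052 and 0.059 m and linear speed of stone_large below 0.02 m/s and value of joint lever below 0.2 rad); the robot touches nothing.
It fails at once if the smaller stone is moved by more than 15 mm (distance of stone_small from where it was at the start of the episode above 0.015 m).
It fails at once if the jar or the mug is moved by more than 20 mm (distance of any of jar, mug from where it was at the start of the episode above 0.02 m).
It also fails if it takes over 64 s, if anything falls off the work surface, if the arm or the gripper's body presses on something with over 40 N, if the wrist force passes 120 N, or if a joint passes its speed limit or range.

## Working session

There is one attempt and no reset: what is moved stays moved. The work goes in short steps, Python scripts to look and compute and a shell command to move; the robot and the scene stay as the last step left them, time stands still between calls to the robot, and variables do not carry over. Pictures are saved under pics/ and viewed, at most 10 in all, crops included, and the job is handed in when it is done.

```bash
mkdir -p pics
cat > h.py <<'E'
import numpy as np, cv2
from scipy.spatial.transform import Rotation as R
from plant import get_state, viewer, sign_off, ctrl
def cam(name, st=None):
    p=viewer.camera_params(name)
    f=200/np.tan(np.radians(p["fov_y"])/2)
    if "hand_eye" in p:
        st=st or get_state(); T=np.eye(4); T[:3,:3]=R.from_quat(st["tcp_rot"]).as_matrix(); T[:3,3]=st["eef_pos"]
        M=T@np.array(p["hand_eye"])
    else:
        M=np.eye(4); a=np.array(p["attitude"]); M[:3,:3]=a if a.shape==(3,3) else R.from_quat(a).as_matrix(); M[:3,3]=p["xyz"]
    return p,f,M
def ray(c,uv,z):
    p,f,M=c; d=M[:3,:3]@np.array([(uv[0]-p["cx"])/f,-(uv[1]-p["cy"])/f,-1]); o=M[:3,3]
    return o+d*(z-o[2])/d[2]
def proj(c,P):
    p,f,M=c; q=M[:3,:3].T@(np.array(P)-M[:3,3]); return np.array([p["cx"]+f*q[0]/-q[2],p["cy"]-f*q[1]/-q[2]])
E
python3 - <<'E'
from h import *
s=get_state(); print(s)
for n in("scene","top","wrist"):
    print(n,viewer.camera_params(n)); 
im={n:viewer.read_camera(n) for n in("scene","top")}
for n in im: cv2.imwrite(f"pics/{n}0.png",im[n])
c=cam("top")
for n,z in [("stone_large",0),("stone_small",0),("holder",0),("jaw_grip",.055),("lever_grip",.072),("lever_hinge",.046),("seat",.02),("jar",0),("mug",0)]:
    for d in viewer.pinpoint("top",n)[:4]:
        uv=np.array(d["xy"])*[640,400]; print(n,round(d["confidence"],2),uv.round(1),ray(c,uv,z).round(4))
E
```

```text
{'time': 0.0, 'qpos': array([ 1.06697788e+00,  2.87191872e-01,  1.57821501e+00,  1.94092608e-05,
        1.27859209e+00, -1.50027353e-01]), 'dq': array([ 0.00034976,  0.00078247, -0.00013825,  0.00067323,  0.00122647,
       -0.00023497]), 'joint_efforts': array([ 6.81320162e-04, -4.05984449e+01, -2.92618078e+01, -1.22533834e-04,
        5.94038836e-03, -1.40532458e-05]), 'eef_pos': array([0.23351579, 0.63260582, 0.22990913]), 'tcp_rot': array([ 1.75977055e-01,  9.84393533e-01, -1.13645014e-03, -3.95168738e-04]), 'contact_force': array([ 0.36850286, -0.47437024, -0.47639013]), 'wrist_torque': array([0.00973224, 0.02993678, 0.04797094]), 'finger_force': 0.0, 'opening': 0.9994575594136247}
scene {'fov_y': 43.90520422621707, 'cx': 319.9423585518434, 'cy': 199.43072312202298, 'xyz': array([1.38529876, 0.38676388, 1.20226574]), 'attitude': array([0.18132392, 0.28232263, 0.80363743, 0.49151038])}
top {'fov_y': 42.10902254742158, 'cx': 322.9265383324559, 'cy': 196.74201079516652, 'xyz': array([ 0.391595  , -0.01685952,  1.59818844]), 'attitude': array([ 0.04180498, -0.03889841, -0.69944441,
[... 439 characters left out ...]
.00000000e+00]])}
stone_large 0.86 [248.9 179.7] [0.624  0.2226 0.    ]
stone_large 0.85 [342.9 245.5] [ 0.4256 -0.0726  0.    ]
stone_large 0.16 [461.4 226.3] [ 0.4912 -0.4358  0.    ]
stone_small 0.69 [249.9 238.6] [0.4415 0.2131 0.    ]
holder 0.66 [322.3 190.1] [ 0.5955 -0.0063  0.    ]
jaw_grip 0.7 [367.3 195.9] [ 0.5734 -0.1414  0.055 ]
lever_grip 0.52 [404.9 188. ] [ 0.597  -0.2512  0.072 ]
lever_hinge 0.89 [381.9 198.8] [ 0.5666 -0.1861  0.046 ]
seat 0.78 [320.9 189.7] [ 0.5942 -0.0021  0.02  ]
seat 0.68 [459.9 226.4] [ 0.4895 -0.4261  0.02  ]
jar 0.87 [193.2 203.9] [0.5452 0.3922 0.    ]
mug 0.96 [457.7 227.8] [ 0.4863 -0.4245  0.    ]
mug 0.7 [380.7 196.1] [ 0.5801 -0.1873  0.    ]
```

View pics/top0.png

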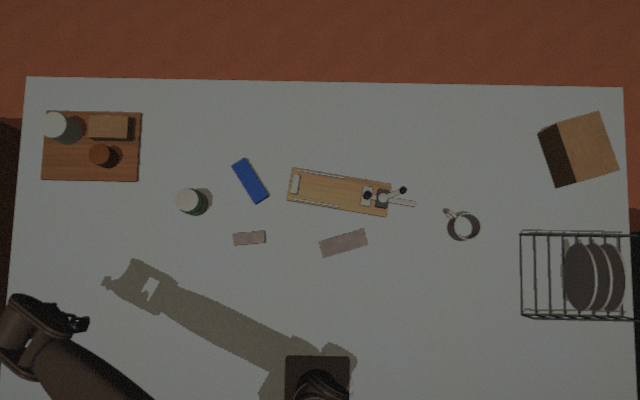

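Run:
```python
from h import *
im=viewer.read_camera("top"); c=cam("top")
from scipy.spatial.transform import Rotation
for n,z in [("stone_large",.03),("stone_small",.022),("holder",.02)]:
    for d in viewer.outline_of("top",n)[:3]:
        m=d["mask"].astype(np.uint8); 
        if m.sum()<50: continue
        ys,xs=np.nonzero(m); col=im[m>0].mean(0).round()
        P=np.array([ray(c,(x,y),z)[:2] for x,y in zip(xs,ys)],np.float32)*1000
        r=cv2.minAreaRect(P); print(n,round(d["confidence"],2),m.sum(),col,r)
```

```text
stone_large 0.85 797 [95. 56. 38.] ((618.4526977539062, 216.3784637451172), (144.31646728515625, 53.14269256591797), 33.7522087097168)
stone_large 0.8 819 [78. 85. 94.] ((434.2003173828125, -69.91905975341797), (54.98515319824219, 143.8012237548828), 17.21734619140625)
stone_small 0.65 429 [81. 88. 96.] ((444.01416015625, 215.85922241210938), (39.26756286621094, 97.32194519042969), 1.0575613975524902)
holder 0.69 3694 [ 70.  90. 105.] ((583.546142578125, -94.14520263671875), (390.5505676269531, 106.92493438720703), 81.61241912841797)
```

The top view shows the blue look-alike at (250,181) and the grey large stone at (343,243). The small stone is at (249,238). The holder runs from its end stop at (295,183) to the lever knob at (404,189), and the mug is at (462,226). I'll move above the lever first.

```bash
cat >> h.py <<'E'
def plan(wps, opening=0.085, dmax=.040, smax=7.0, show=True):
    """wps: list of (x,y,z,yaw_deg of tool y); prints rows (mm and degrees rounded)"""
    s=get_state(); p=np.array(s["eef_pos"]); M=R.from_quat(s["tcp_rot"]).as_matrix(); yaw=np.degrees(np.arctan2(M[1,1],M[0,1]))
    rows=[]
    for x,y,z,w in wps:
        t=np.array([x,y,z]); dw=(w-yaw+90)%180-90
        n=int(max(1,np.ceil(np.linalg.norm(t-p)/dmax),np.ceil(abs(dw)/smax)))
        a0=p.copy(); w0=yaw
        for i in range(n):
            g=a0+(t-a0)*(i+1)/n; gw=w0+dw*(i+1)/n
            a=np.radians(yaw); Y=np.array([np.cos(a),np.sin(a),0]); Z=np.array([0,0,-1.]); X=np.cross(Y,Z)
            d=g-p; loc=np.round([d@X,d@Y,d@Z],4 if n<3 else 3); sp=round(yaw-gw,1)
            rows.append([opening,*map(float,loc),sp]); p=p+loc[0]*X+loc[1]*Y+loc[2]*Z; yaw=yaw-sp
    for i in range(0,len(rows),12): print(str([rows[i:i+12]]).replace(" ",""))
    print("end",p.round(4),round(yaw,1))
E
python3 - <<'E'
from h import *
plan([(.5,.3,.23,30),(.57,-.19,.22,-8.4)])
E
```

```text
[[[0.085,-0.033,-0.02,0.0,np.float64(3.6)],[0.085,-0.035,-0.018,0.0,np.float64(3.6)],[0.085,-0.035,-0.016,0.0,np.float64(3.6)],[0.085,-0.036,-0.013,0.001,np.float64(3.6)],[0.085,-0.038,-0.011,-0.0,np.float64(3.7)],[0.085,-0.037,-0.009,-0.0,np.float64(3.6)],[0.085,-0.039,-0.006,-0.0,np.float64(3.6)],[0.085,-0.038,-0.004,0.0,np.float64(3.6)],[0.085,-0.039,-0.002,0.0,np.float64(3.6)],[0.085,-0.039,0.001,0.0,np.float64(3.6)],[0.085,-0.038,0.004,0.0,np.float64(3.6)],[0.085,-0.035,-0.014,0.001,np.float64(3.0)]]]
[[[0.085,-0.036,-0.013,0.001,np.float64(2.9)],[0.085,-0.037,-0.01,0.0,np.float64(3.0)],[0.085,-0.037,-0.009,0.001,np.float64(2.9)],[0.085,-0.038,-0.006,0.001,np.float64(3.0)],[0.085,-0.037,-0.005,0.001,np.float64(2.9)],[0.085,-0.038,-0.003,0.001,np.float64(3.0)],[0.085,-0.039,-0.001,0.0,np.float64(2.9)],[0.085,-0.038,0.001,0.001,np.float64(3.0)],[0.085,-0.038,0.003,0.001,np.float64(3.0)],[0.085,-0.037,0.006,0.001,np.float64(2.9)],[0.085,-0.038,0.007,0.001,np.float64(3.0)],[0.085,-0.037,0.008,0.0,np.float64(2.9)]]]
end [ 0.5695 -0.19    0.2204] -8.4
```

```bash
sed -i 's/sp=round(yaw-gw,1)/sp=round(float(yaw-gw),1)/' h.py
python3 -m handwheel '[[[0.085,-0.033,-0.02,0,3.6],[0.085,-0.035,-0.018,0,3.6],[0.085,-0.035,-0.016,0,3.6],[0.085,-0.036,-0.013,0.001,3.6],[0.085,-0.038,-0.011,0,3.7],[0.085,-0.037,-0.009,0,3.6],[0.085,-0.039,-0.006,0,3.6],[0.085,-0.038,-0.004,0,3.6],[0.085,-0.039,-0.002,0,3.6],[0.085,-0.039,0.001,0,3.6],[0.085,-0.038,0.004,0,3.6],[0.085,-0.035,-0.014,0.001,3]]]' 20
python3 -m handwheel '[[[0.085,-0.036,-0.013,0.001,2.9],[0.085,-0.037,-0.01,0,3],[0.085,-0.037,-0.009,0.001,2.9],[0.085,-0.038,-0.006,0.001,3],[0.085,-0.037,-0.005,0.001,2.9],[0.085,-0.038,-0.003,0.001,3],[0.085,-0.039,-0.001,0,2.9],[0.085,-0.038,0.001,0.001,3],[0.085,-0.038,0.003,0.001,3],[0.085,-0.037,0.006,0.001,2.9],[0.085,-0.038,0.007,0.001,3],[0.085,-0.037,0.008,0,2.9]]]'
python3 -m handwheel '[[[0.085,0,0,0,0]]]'
cat > look.py <<'E'
from h import *
import sys
c=cam("wrist"); im=viewer.read_camera("wrist"); cv2.imwrite("pics/"+sys.argv[1]+".png",im)
print(c[2][:3,3])
for a in sys.argv[2:]:
    n,z=a.split(":")
    for d in viewer.pinpoint("wrist",n)[:2]:
        uv=np.array(d["xy"])*[640,400]; print(n,round(d["confidence"],2),uv.round(1),ray(c,uv,float(z)).round(4))
E
python3 look.py w1 lever_grip:.072 lever_hinge:.046 jaw_grip:.055 seat:.02 holder:0 stone_large:0
```

```text
time: 1.75
eef_pos: [0.5086, 0.2617, 0.2301]
tcp_rot: [0.524, 0.852, 0.001, 0.001]
contact_force: [0.9, 0.5, 1.1]
opening: 0.994
finger_force: 0.0
time: 2.75
eef_pos: [0.5695, -0.192, 0.2203]
tcp_rot: [0.758, 0.653, 0.0, 0.0]
contact_force: [-0.0, 1.2, 0.4]
opening: 0.993
finger_force: 0.0
time: 2.83
eef_pos: [0.5698, -0.1964, 0.2205]
tcp_rot: [0.759, 0.651, -0.001, 0.002]
contact_force: [-1.2, -0.3, -1.1]
opening: 0.996
finger_force: 0.0
[ 0.58106946 -0.11319594  0.3622227 ]
lever_grip 0.92 [343.1 222.4] [ 0.5913 -0.2445  0.072 ]
lever_hinge 0.6 [315.3 171.9] [ 0.5681 -0.1877  0.046 ]
jaw_grip 0.81 [313.1 125.4] [ 0.574  -0.1349  0.055 ]
holder 0.66 [314.4   6.4] [ 0.5943 -0.0125  0.    ]
stone_large 0.98 [183.7  86.9] [ 0.4253 -0.0704  0.    ]
```

View pics/w1.png

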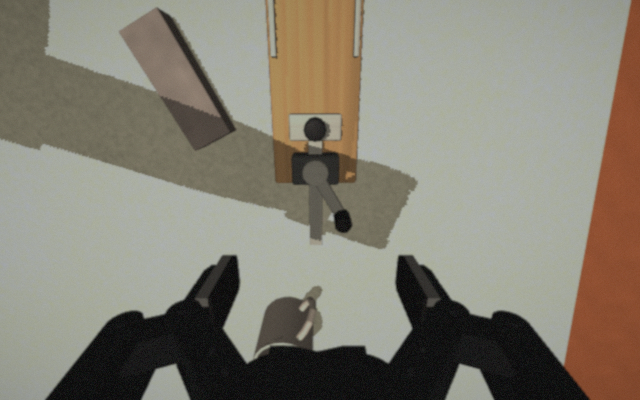

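The wrist view shows the lever knob at (343,222), hinge (315,172), jaw knob (315,128), the large grey stone at the left, and the mug below, at about (295,335). The networks agree with it. I'll go down on the knob.

```bash
python3 -m handwheel '[[[0.06,-0.0215,0.0145,0.01,0],[0.06,-0.0215,0.0145,0.01,0],[0.06,0,0,0.036,0],[0.06,0,0,0.036,0],[0.06,0,0,0.036,0],[0.06,0,0,0.036,0],[0.06,0,0,0,0],[0.01,0,0,0,0],[0.01,0,0,0,0],[0.01,0,0,0,0],[0.01,0,0,0,0],[0.01,0,0,0,0]]]' 25
```

```text
time: 4.18
eef_pos: [0.5939, -0.2375, 0.0603]
tcp_rot: [0.757, 0.654, 0.001, 0.002]
contact_force: [-2.1, 2.2, 7.3]
opening: 0.226
finger_force: 25.2
```

```bash
python3 -m handwheel '[[[0.01,-0.007,-0.006,0,0],[0.01,-0.004,-0.006,0,0],[0.01,-0.002,-0.006,0,0],[0.01,-0.002,-0.006,0,0],[0.01,-0.001,-0.0065,0,0],[0.01,0,-0.0065,0,0],[0.01,0.001,-0.0065,0,0],[0.01,0.001,-0.0065,0,0],[0.01,0.002,-0.006,0,0],[0.01,0.0025,-0.006,0,0],[0.01,0.002,-0.0035,0,0],[0.01,0.002,-0.0035,0,0]]]'; python3 -m handwheel '[[[0.01,0,0,0,0],[0.01,0,0,0,0]]]'
```

```text
time: 5.18
eef_pos: [0.5262, -0.2366, 0.0603]
tcp_rot: [0.757, 0.653, 0.0, 0.007]
contact_force: [2.2, -9.3, 0.3]
opening: 0.227
finger_force: 24.9
time: 5.35
eef_pos: [0.5261, -0.2366, 0.0603]
tcp_rot: [0.757, 0.653, 0.0, 0.007]
contact_force: [1.2, -6.6, 1.9]
opening: 0.221
finger_force: 25.0
```

Lever swung over. I'll release it, rise and move above the stone.

```bash
python3 -m handwheel '[[[0.04,0,0,0,0],[0.05,0,0,0,0],[0.06,0,0,-0.02,0],[0.07,0,0,-0.04,0],[0.07,0,0,-0.04,0],[0.07,0,0,-0.04,0],[0.07,0,0,0,0]]]'
python3 - <<'E'
from h import *
plan([(.44,-.10,.20,17.2)],.075)
E
```

```text
time: 5.93
eef_pos: [0.5273, -0.2346, 0.2071]
tcp_rot: [0.757, 0.654, 0.002, 0.008]
contact_force: [1.0, -0.1, 2.5]
opening: 0.82
finger_force: 0.0
[[[0.075,0.024,-0.021,0.001,-5.1],[0.075,0.026,-0.019,0.002,-5.1],[0.075,0.027,-0.017,0.001,-5.1],[0.075,0.029,-0.014,0.002,-5.1],[0.075,0.03,-0.011,0.001,-5.1]]]
end [ 0.4401 -0.1002  0.2001] 17.2
```

```bash
python3 -m handwheel '[[[0.075,0.024,-0.021,0.001,-5.1],[0.075,0.026,-0.019,0.002,-5.1],[0.075,0.027,-0.017,0.001,-5.1],[0.075,0.029,-0.014,0.002,-5.1],[0.075,0.03,-0.011,0.001,-5.1],[0.075,0,0,0,0],[0.075,0,0,0,0],[0.075,0,0,0,0]]]'
cat > rect.py <<'E'
from h import *
import sys
c=cam("wrist"); 
n,z=sys.argv[1],float(sys.argv[2])
for d in viewer.outline_of("wrist",n)[:2]:
    m=d["mask"].astype(np.uint8); ys,xs=np.nonzero(m)
    P=np.array([ray(c,(x,y),z)[:2] for x,y in zip(xs,ys)],np.float32)*1000
    print(n,round(d["confidence"],2),m.sum(),cv2.minAreaRect(P))
E
python3 look.py w2 lever_grip:.072 lever_hinge:.046 jaw_grip:.055 seat:.02 holder:0 stone_large:0 stone_large_mid:.015; python3 rect.py stone_large .03; python3 rect.py holder .02; python3 -c "
from h import *; s=get_state(); print(s['eef_pos'],s['tcp_rot'])"
```

```text
time: 6.6
eef_pos: [0.4364, -0.0979, 0.1898]
tcp_rot: [0.594, 0.804, 0.0, 0.001]
contact_force: [0.5, -0.1, 0.5]
opening: 0.881
finger_force: 0.0
[ 0.40981539 -0.01784196  0.3316834 ]
lever_grip 0.83 [362.3 317. ] [ 0.5293 -0.2256  0.072 ]
lever_hinge 0.61 [398.9 283.6] [ 0.5665 -0.1861  0.046 ]
lever_hinge 0.6 [322.5 154.6] [ 0.4304 -0.0635  0.046 ]
jaw_grip 0.84 [424.2 257.4] [ 0.5754 -0.1397  0.055 ]
seat 0.7 [478.8 142. ] [ 0.5937 -0.0033  0.02  ]
holder 0.88 [471.1 142.2] [ 0.597  -0.0052  0.    ]
stone_large 0.8 [316.3 156. ] [ 0.4271 -0.0747  0.    ]
stone_large_mid 0.84 [320.9 157.8] [ 0.432  -0.0725  0.015 ]
stone_large 0.78 5862 ((430.62261962890625, -69.23829650878906), (49.968509674072266, 138.6291961669922), 17.587800979614258)
holder 0.85 24660 ((578.2199096679688, -100.76605224609375), (400.52020263671875, 110.32714080810547), 81.32657623291016)
[ 0.43597198 -0.09801119  0.18922267] [ 5.94086734e-01  8.04400976e-01 -3.39753276e-05 -1.42282556e-04]
```

View pics/w2.png

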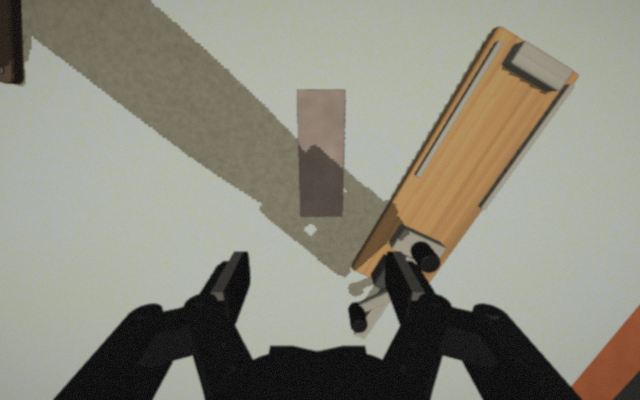

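The large grey stone sits at about (321,153), and the lever knob at (358,317), on the other side, is now free. I'll go down onto the stone.

```bash
python3 -m handwheel '[[[0.075,0.029,0.003,0.01,-0.3],[0.075,0,0,0.04,0],[0.075,0,0,0.04,0],[0.075,0,0,0.04,0],[0.075,0,0,0.04,0],[0.075,0,0,0.015,0],[0.075,0,0,0,0],[0.075,0,0,0,0],[0.03,0,0,0,0],[0.03,0,0,0,0],[0.03,0,0,0,0],[0.03,0,0,0,0]]]' 60;  python3 -m handwheel '[[[0.03,0,0,0,0],[0.03,0,0,0,0],[0.03,0,0,-0.01,0],[0.03,0,0,-0.02,0],[0.03,0,0,-0.03,0],[0.03,0,0,-0.04,0],[0.03,0,0,0,0],[0.03,0,0,0,0]]]'
```

```text
time: 8.1
eef_pos: [0.4325, -0.0701, 0.0068]
tcp_rot: [0.592, 0.806, 0.001, 0.003]
contact_force: [0.3, -0.6, 7.1]
opening: 0.574
finger_force: 65.5
time: 8.77
eef_pos: [0.4316, -0.0697, 0.1071]
tcp_rot: [0.592, 0.806, 0.001, 0.003]
contact_force: [-0.1, 0.2, -4.2]
opening: 0.568
finger_force: 64.4
```

Run:
```python
from h import *
plan([(.593,-.009,.107,-8.5)],.03)
```

```text
[[[0.03,0.002,0.034,0.0,5.2],[0.03,0.005,0.035,0.0,5.2],[0.03,0.008,0.033,0.0,5.2],[0.03,0.011,0.033,0.0,5.1],[0.03,0.014,0.031,0.0,5.2]]]
end [ 0.5927 -0.009   0.1071] -8.5
```

```bash
python3 -m handwheel '[[[0.03,0.002,0.034,0,5.2],[0.03,0.005,0.035,0,5.2],[0.03,0.008,0.033,0,5.2],[0.03,0.011,0.033,0,5.1],[0.03,0.014,0.031,0,5.2],[0.03,0,0,0,0],[0.03,0,0,0,0],[0.03,0,0,0,0]]]'
python3 look.py w3 lever_grip:.072 lever_hinge:.046 jaw_grip:.055 seat:.02 holder:0 stone_large:0.10 stone_large_mid:.115; python3 rect.py stone_large .13; python3 -c "
from h import *; s=get_state(); print(s['eef_pos'],s['tcp_rot'])"
```

```text
time: 9.43
eef_pos: [0.589, -0.0081, 0.1015]
tcp_rot: [0.757, 0.653, -0.002, -0.002]
contact_force: [-0.0, -0.0, -3.5]
opening: 0.569
finger_force: 64.6
[0.6007236  0.07454406 0.24350707]
jaw_grip 0.53 [311.3 246.8] [ 0.5803 -0.0264  0.055 ]
stone_large 0.69 [315.4 250.1] [ 0.5872 -0.0048  0.1   ]
stone_large_mid 0.75 [318.5 267.2] [ 0.5887 -0.0069  0.115 ]
stone_large 0.56 21870 ((592.0790405273438, 6.1709442138671875), (115.27296447753906, 48.621585845947266), 81.79690551757812)
[ 0.59119734 -0.00878474  0.10464477] [7.57528811e-01 6.52801696e-01 1.35925239e-04 1.67209195e-04]
```

View pics/w3.png

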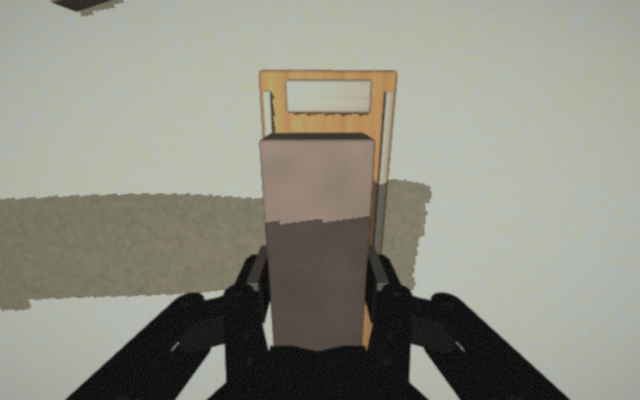

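Run:
```python
from h import *
c=cam("wrist"); s=get_state(); im=cv2.imread("pics/w3.png"); g=cv2.cvtColor(im,cv2.COLOR_BGR2GRAY).astype(float)
for r in (76,96,104,120,150,180,210): 
    l=g[r-2:r+3].mean(0); d=np.diff(cv2.GaussianBlur(l[None],(1,1),0)[0]) if 0 else l[2:]-l[:-2]
    print(r,[(i+1,int(d[i])) for i in range(240,420) if abs(d[i])>14 and abs(d[i])>=abs(d[i-1:i+2]).max()])
l=g[:,300:360].mean(1); d=l[2:]-l[:-2]; print("col",[(i+1,int(d[i])) for i in range(50,240) if abs(d[i])>10 and abs(d[i])>=abs(d[i-1:i+2]).max()])
yh=np.array([np.sin(np.radians(8.5)),np.cos(np.radians(8.5))]); xh=np.array([yh[1],-yh[0]]); S=np.array([.594,-.003])
def h(uv,z): q=ray(c,uv,z)[:2]-S; return (np.array([q@xh,q@yh])*1000).round(1)
M=R.from_quat(s["tcp_rot"]).as_matrix(); q=s["eef_pos"][:2]-S; print("tcp",q@xh,q@yh, np.degrees(np.arctan2(M[1,1],M[0,1])))
for nm,uv,z in [("ribLo",(263,98),.028),("ribRo",(395,98),.028),("stopface",(328,113),.038),("stopL",(286,96),.038),("stopR",(371,96),.038),("plL",(260,76),.02),("plR",(397,76),.02)]: print(nm,h(uv,z))
```

```text
76 [(258, -42), (261, 15), (395, -15), (397, 50)]
96 [(259, -45), (263, 34), (270, -80), (273, 49), (287, 38), (369, -36), (372, 22), (383, -50), (386, 66), (393, -28), (395, 45)]
104 [(260, -36), (263, 39), (270, -81), (273, 57), (284, -15), (287, 47), (369, -30), (382, -46), (385, 73), (392, -32), (395, 47)]
120 [(260, -34), (264, 37), (271, -80), (273, 56), (381, -51), (384, 70), (390, -27), (393, 49)]
150 [(259, -41), (372, -14), (375, 30), (379, -51), (381, 64), (388, -30), (391, 43)]
180 [(261, -48), (371, -24), (374, 16), (377, -27), (379, 67), (386, -34), (388, 26), (406, 17)]
210 [(370, -32), (374, -14), (377, 29), (385, 33)]
col [(69, -46), (72, 18), (78, -21), (81, 37), (111, -55), (114, 35), (132, -64), (139, 48), (220, -26)]
tcp -0.001916832864697714 -0.006135457760860046 -8.49365287621063
ribLo [-43.1  81.6]
ribRo [54.4 81.6]
stopface [ 4.7 71.3]
stopL [-25.1  82.7]
stopR [34.8 82.7]
plL [-45.9  97.2]
plR [56.6 97.2]
```

Run:
```python
from h import *
c=cam("wrist"); s=get_state(); print(s["eef_pos"])
yh=np.array([np.sin(np.radians(8.5)),np.cos(np.radians(8.5))]); xh=np.array([yh[1],-yh[0]]); S=np.array([.594,-.003])
def h(uv,z): q=ray(c,uv,z)[:2]-S; return (np.array([q@xh,q@yh])*1000).round(1)
for r,u in ((96,386),(120,383.5),(150,380.5),(180,378.5)): print("ribR inner",h((u,r),.028))
for r,u in ((96,271.5),(120,272)): print("ribL inner",h((u,r),.028))
for r,a,b in ((150,260,374.),(180,261,372.5)): print("stone",h((a,r),.127),h((b,r),.127))
print("front",h((318,139),.127), "frontbottom",h((318,132),.098))
```

```text
[ 0.59119734 -0.00878474  0.10464477]
ribR inner [47.7 83. ]
ribR inner [47.1 66. ]
ribR inner [46.6 43.3]
ribR inner [46.8 19. ]
ribL inner [-36.8  83. ]
ribL inner [-37.3  65.9]
stone [-27.7  58.7] [21.2 58.7]
stone [-28.2  45.4] [21.4 45.4]
front [-2.9 63.4] frontbottom [-2.8 63.6]
```

The view shows the stone held straight, with its front edge at row 139 and about 7 mm before the stop. Its centre column is about 317, and the ribs' centre about 328, so I'll shift it about 7.5 mm in +x and recheck lower down.

```bash
python3 -m handwheel '[[[0.03,0,0.0075,0.01,0.6],[0.03,0,0,0.025,0],[0.03,0,0,0.02,0],[0.03,0,0,0.006,0],[0.03,0,0,0,0],[0.03,0,0,0,0],[0.03,0,0,0,0]]]'
python3 look.py w4
python3 - <<'E'
from h import *
c=cam("wrist"); s=get_state(); print(s["eef_pos"],s["tcp_rot"]); im=cv2.imread("pics/w4.png"); g=cv2.cvtColor(im,cv2.COLOR_BGR2GRAY).astype(float)
for r in range(60,240,20): 
    l=g[r-2:r+3].mean(0); d=l[2:]-l[:-2]
    print(r,[(i+1,int(d[i])) for i in range(220,440) if abs(d[i])>14 and abs(d[i])>=abs(d[i-1:i+2]).max()])
l=g[:,300:350].mean(1); d=l[2:]-l[:-2]; print("col",[(i+1,int(d[i])) for i in range(10,240) if abs(d[i])>10 and abs(d[i])>=abs(d[i-1:i+2]).max()])
E
```

```text
time: 10.47
eef_pos: [0.6001, -0.0099, 0.045]
tcp_rot: [0.761, 0.649, 0.001, 0.001]
contact_force: [-0.3, -0.1, -3.8]
opening: 0.572
finger_force: 64.4
[0.61144617 0.07281635 0.18697359]
[ 0.60023928 -0.00993602  0.04527093] [0.7608376  0.64893997 0.00110943 0.00135528]
60 [(401, 40)]
80 [(249, 34), (365, -32), (368, 22), (397, -18), (400, 53)]
100 [(230, -84), (234, 74), (250, 35), (364, -37), (367, 19), (382, -53), (386, 66), (395, -30), (398, 50)]
120 [(223, 35), (232, -90), (236, 57), (239, 20), (263, -16), (280, -20), (304, -16), (325, -22), (381, -59), (384, 76), (394, -30), (397, 50)]
140 [(222, -34), (225, 34), (234, -90), (238, 49), (259, -15), (375, 23), (380, -55), (383, 70), (392, -33), (395, 56)]
160 [(225, -34), (228, 23), (236, -90), (240, 49), (259, -26), (372, -15), (374, 29), (379, -53), (381, 72), (391, -25), (393, 46)]
180 [(227, -41), (230, 32), (238, -89), (242, 54), (261, -20), (371, -16), (373, 24), (377, -59), (380, 75), (389, -31), (392, 54)]
200 [(229, -32), (232, 30), (240, -85), (244, 71), (262, -25), (371, -29), (376, -19), (379, 32), (387, -14), (390, 29), (440, 14)]
220 [(234, -23), (242, -27), (246, 26), (264, 32), (324, 30), (333, -28), (377, 29), (388, 31), (436, 31)]
col [(57, -52), (60, 17), (68, -19), (72, 33), (114, -49), (118, 32), (132, -65), (139, 48), (221, -20)]
```

View pics/w4.png

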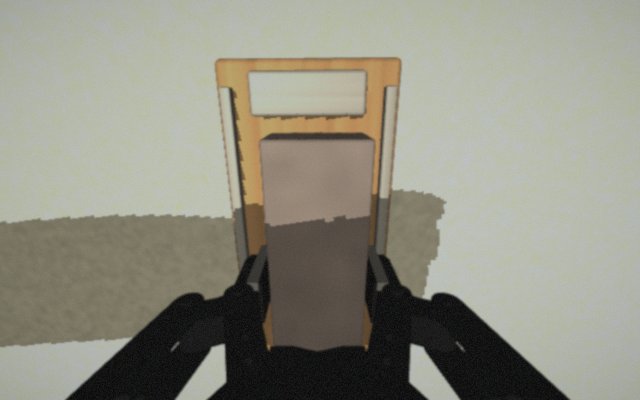

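Run:
```python
from h import *
c=cam("wrist"); s=get_state()
M=R.from_quat(s["tcp_rot"]).as_matrix(); T=s["eef_pos"]
def h(uv,z): q=ray(c,uv,z)-T; return (np.array([q@M[:,1],q@M[:,0]])*1000).round(1)
for r,a,b in ((100,232,384),(120,234,382.5),(140,236,381),(160,238,380),(180,240,378.5),(200,242,377.5)):
    A,B=h((a,r),.028),h((b,r),.028); print("ribs",A,B,"mid",(A+B)/2)
for r,a,b in ((150,260.5,374.5),(160,260.5,374),(180,261.5,372.5),(200,262.5,371.5)):
    A,B=h((a,r),T[2]+.0235),h((b,r),T[2]+.0235); print("stone",A,B,"mid",(A+B)/2)
print("stop",h((325,116),.038),h((249,95),.038),h((366,95),.038)," front",h((318,139),T[2]+.0235))
print(h((217.,62),.02),h((401.,62),.02))
```

```text
ribs [-47.1  85.5] [34.8 85.6] mid [-6.15 85.55]
ribs [-47.1  75.2] [34.8 75.2] mid [-6.15 75.2 ]
ribs [-47.   64.3] [34.8 64.3] mid [-6.1 64.3]
ribs [-46.9  52.9] [35.1 52.9] mid [-5.9 52.9]
ribs [-46.8  41. ] [35.1 41. ] mid [-5.85 41.  ]
ribs [-46.8  28.5] [35.4 28.4] mid [-5.7  28.45]
stone [-25.3  65. ] [23.1 65. ] mid [-1.1 65. ]
stone [-25.6  60.7] [23.2 60.7] mid [-1.2 60.7]
stone [-25.8  51.9] [23.1 51.8] mid [-1.35 51.85]
stone [-25.9  42.6] [23.3 42.5] mid [-1.3  42.55]
stop [ 2.8 77.7] [-35.5  87.8] [23.3 87.8]  front [-0.9 69.6]
[-55.7 105. ] [ 44.4 105.1]
```

The ribs' inner edges are at columns 234 and 384 and the stone's edges at 260 and 374. I need about -4.3 mm in x, +3 mm in y, -0.4° of turn, and then the descent.

```bash
python3 -m handwheel '[[[0.03,0.003,-0.0043,0,-0.4],[0.03,0,0,0,0],[0.03,0,0,0.006,0],[0.03,0,0,0.005,0],[0.03,0,0,0.003,0],[0.03,0,0,0.002,0],[0.03,0,0,0,0],[0.03,0,0,0,0],[0.03,0,0,0,0]]]'
```

```text
time: 11.27
eef_pos: [0.5951, -0.0061, 0.0271]
tcp_rot: [0.759, 0.652, 0.0, 0.0]
contact_force: [-0.6, 0.6, -3.2]
opening: 0.571
finger_force: 64.6
```

```bash
python3 -m handwheel '[[[0.03,0,0,0.001,0],[0.03,0,0,0,0],[0.03,0,0,0,0]]]'
```

```text
time: 11.52
eef_pos: [0.5952, -0.0061, 0.0269]
tcp_rot: [0.759, 0.652, 0.0, 0.0]
contact_force: [-2.6, 0.6, 1.3]
opening: 0.571
finger_force: 65.1
```

```bash
python3 -m handwheel '[[[0.053,0,0,0,0],[0.055,0,0,0,0],[0.056,0,0,0,0],[0.056,0,0,-0.005,0],[0.058,0,0,-0.015,0],[0.065,0,0,-0.035,0],[0.075,0,0,-0.04,0],[0.075,-0.03,0,-0.025,0],[0.075,-0.04,0,0,0],[0.075,-0.04,0,0,0],[0.075,0,0,0,0],[0.075,0,0,0,0]]]' 30; python3 -m handwheel '[[[0.075,0,0,0,0],[0.075,0,0,0,0],[0.075,0,0,0,0]]]'
python3 look.py w5 jaw_grip:.055 seat:.02 stone_large:0.02 lever_grip:.072 lever_hinge:.046; python3 rect.py stone_large .05; python3 -c "
from h import *; s=get_state(); print(s['eef_pos'],s['tcp_rot'])"
```

```text
time: 12.52
eef_pos: [0.5784, -0.1167, 0.1471]
tcp_rot: [0.76, 0.65, 0.0, 0.0]
contact_force: [0.8, 0.9, -1.1]
opening: 0.878
finger_force: 0.0
time: 12.77
eef_pos: [0.5784, -0.1134, 0.146]
tcp_rot: [0.758, 0.652, -0.0, -0.0]
contact_force: [-0.6, 0.1, -0.1]
opening: 0.878
finger_force: 0.0
[ 0.58960629 -0.03073757  0.28798837]
jaw_grip 0.63 [317.1 230.8] [ 0.5732 -0.1399  0.055 ]
jaw_grip 0.18 [319.8 267.3] [ 0.57   -0.1788  0.055 ]
seat 0.7 [283.5 327.7] [ 0.5112 -0.278   0.02  ]
stone_large 0.6 [317.1  71.4] [ 0.5937 -0.0038  0.02  ]
lever_grip 0.73 [285.4 326.6] [ 0.5285 -0.229   0.072 ]
lever_hinge 0.96 [319.4 268.9] [ 0.5685 -0.1862  0.046 ]
stone_large 0.83 10093 ((592.6656494140625, -18.46269989013672), (116.4365234375, 51.081417083740234), 81.47051239013672)
[ 0.5785025  -0.11436851  0.14625886] [ 7.58335640e-01  6.51864291e-01 -2.10305930e-05 -5.60725168e-05]
```

View pics/w5.png

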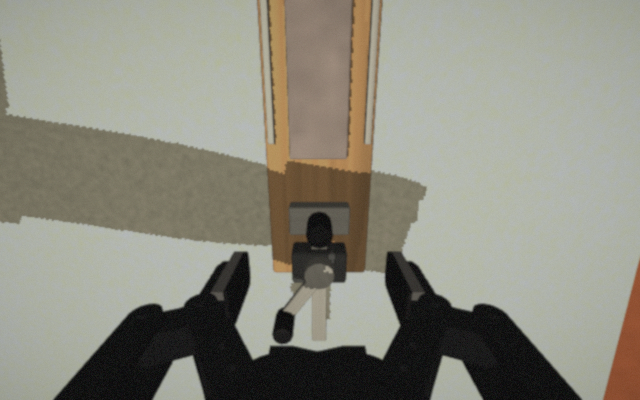

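The stone lies square and midway between the ribs, with its edges at columns 287 and 351 and the ribs at 272 and 368. The jaw knob is at (319,228), still fully back. Next I grip that knob.

```bash
python3 -m handwheel '[[[0.06,-0.026,0,0.01,0],[0.06,0,0,0.03,0],[0.06,0,0,0.03,0],[0.06,0,0,0.02,0],[0.06,0,0,0.01,0],[0.06,0,0,0,0],[0.01,0,0,0,0],[0.01,0,0,0,0],[0.01,0,0,0,0],[0.01,0,0,0,0],[0.01,0,0,0,0]]]' 40
```

```text
time: 14.03
eef_pos: [0.5759, -0.141, 0.0486]
tcp_rot: [0.758, 0.652, 0.001, 0.002]
contact_force: [-0.3, 0.3, 6.1]
opening: 0.264
finger_force: 39.3
```

```bash
python3 -m handwheel '[[[0.01,0.005,0,0,0],[0.01,0.008,0,0,0],[0.01,0.008,0,0,0],[0.01,0.008,0,0,0],[0.01,0.008,0,0,0],[0.01,0.005,0,0,0],[0.01,0.003,0,0,0],[0.01,0,0,0,0],[0.01,0,0,0,0],[0.01,0,0,0,0]]]'; python3 -m handwheel '[[[0.01,0.002,0,0,0],[0.01,0.002,0,0,0],[0.01,0.002,0,0,0],[0.01,0.002,0,0,0],[0.01,0,0,0,0],[0.01,0,0,0,0]]]'
```

```text
time: 14.87
eef_pos: [0.5827, -0.0959, 0.0486]
tcp_rot: [0.758, 0.652, 0.001, 0.001]
contact_force: [-1.7, 1.9, 6.3]
opening: 0.263
finger_force: 39.5
time: 15.37
eef_pos: [0.5838, -0.0892, 0.0486]
tcp_rot: [0.758, 0.652, 0.0, 0.002]
contact_force: [-2.1, -3.0, 6.1]
opening: 0.264
finger_force: 39.5
```

```bash
for i in 1 2; do python3 -m handwheel '[[[0.01,0.001,0,0,0],[0.01,0.001,0,0,0],[0.01,0,0,0,0],[0.01,0,0,0,0]]]'|egrep "eef|contact"; done
```

```text
eef_pos: [0.584, -0.0877, 0.0486]
contact_force: [-2.4, -3.5, 6.4]
eef_pos: [0.584, -0.0877, 0.0486]
contact_force: [-4.0, -8.8, 5.9]
```

```bash
python3 -m handwheel '[[[0.01,0.0015,0,0,0],[0.01,0,0,0,0],[0.01,0,0,0,0],[0.01,0,0,0,0]]]'|egrep "eef|contact";  python3 -m handwheel '[[[0.03,0,0,0,0],[0.04,0,0,0,0],[0.05,0,0,0,0],[0.05,0,0,-0.02,0],[0.06,0,0,-0.04,0],[0.06,-0.03,0,-0.03,0],[0.06,-0.04,0,-0.02,0],[0.06,-0.03,0,0,0],[0.06,0,0,0,0],[0.06,0,0,0,0],[0.06,0,0,0,0],[0.06,0,0,0,0]]]'
python3 look.py w6 jaw_grip:.055 lever_grip:.072 lever_hinge:.046; python3 -c "
from h import *; s=get_state(); print(s['eef_pos'],s['tcp_rot'])"
```

```text
eef_pos: [0.584, -0.0877, 0.0486]
contact_force: [-4.6, -14.5, 3.9]
time: 17.37
eef_pos: [0.5683, -0.1767, 0.1533]
tcp_rot: [0.758, 0.652, -0.0, -0.001]
contact_force: [-0.3, -0.7, 0.5]
opening: 0.705
finger_force: 0.0
[ 0.57970803 -0.09416344  0.29531474]
jaw_grip 0.6 [320.1  92.7] [ 0.5831 -0.0856  0.055 ]
lever_grip 0.98 [284.7 265. ] [ 0.5288 -0.2285  0.072 ]
lever_grip 0.18 [317.  208.5] [ 0.5667 -0.1777  0.072 ]
lever_hinge 0.78 [317.7 205.3] [ 0.5663 -0.1843  0.046 ]
[ 0.56872191 -0.17714066  0.15388451] [ 7.58074668e-01  6.52167573e-01 -1.41556395e-04 -4.84602402e-04]
```

View pics/w6.png

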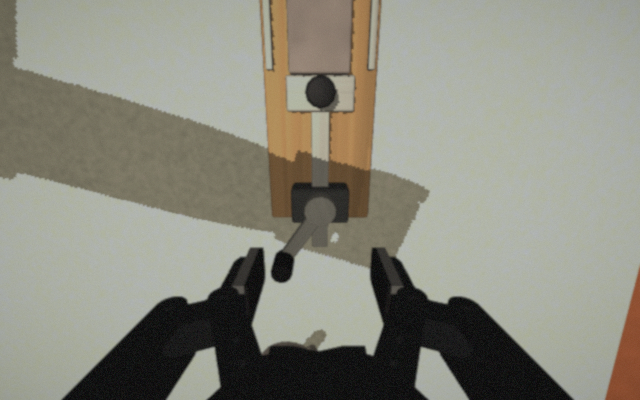

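The jaw is up against the stone, with no visible gap at row 74. The lever knob is at (283,265). Now I swing it back.

```bash
python3 -m handwheel '[[[0.06,-0.03,-0.0165,0.01,0],[0.06,-0.03,-0.0165,0.01,0],[0.06,0,0,0.03,0],[0.06,0,0,0.03,0],[0.06,0,0,0.014,0],[0.06,0,0,0,0],[0.06,0,0,0,0],[0.01,0,0,0,0],[0.01,0,0,0,0],[0.01,0,0,0,0],[0.01,0,0,0,0],[0.01,0,0,0,0]]]' 40
```

```text
time: 18.57
eef_pos: [0.5277, -0.2332, 0.0622]
tcp_rot: [0.758, 0.652, -0.0, 0.001]
contact_force: [-2.8, -0.2, 6.0]
opening: 0.214
finger_force: 39.1
```

```bash
python3 -m handwheel '[[[0.01,-0.002,0.0035,0,0],[0.01,-0.002,0.0035,0,0],[0.01,-0.0025,0.006,0,0],[0.01,-0.002,0.006,0,0],[0.01,-0.001,0.0065,0,0],[0.01,-0.001,0.0065,0,0],[0.01,0,0.0065,0,0],[0.01,0.001,0.0065,0,0],[0.01,0.002,0.006,0,0],[0.01,0.002,0.006,0,0],[0.01,0.003,0.006,0,0],[0.01,0.0035,0.006,0,0]]]'; python3 -m handwheel '[[[0.01,0.0015,0.0015,0,0],[0.01,0,0,0,0],[0.01,0,0,0,0],[0.01,0,0,0,0]]]'
```

```text
time: 19.57
eef_pos: [0.5952, -0.2451, 0.0621]
tcp_rot: [0.758, 0.652, -0.002, 0.002]
contact_force: [-5.7, -5.8, 6.7]
opening: 0.216
finger_force: 40.1
time: 19.9
eef_pos: [0.5958, -0.2448, 0.0622]
tcp_rot: [0.757, 0.653, -0.004, 0.002]
contact_force: [-8.0, -8.9, 6.3]
opening: 0.217
finger_force: 40.0
```

```bash
python3 -m handwheel '[[[0.03,0,0,0,0],[0.04,0,0,0,0],[0.05,0,0,0,0],[0.05,0,0,-0.02,0],[0.06,0,0,-0.04,0],[0.06,0.02,-0.01,-0.04,0],[0.06,0.04,-0.01,-0.04,0],[0.06,0.04,-0.01,-0.03,0],[0.06,0.03,0,0,0],[0.06,0.03,0,0,0],[0.06,0,0,0,0],[0.06,0,0,0,0]]]';python3 -m handwheel '[[[0.06,0,0,0,0],[0.06,0,0,0,0],[0.06,0,0,0,0],[0.06,0,0,0,0]]]'
python3 look.py w7 jaw_grip:.055 lever_grip:.072 lever_hinge:.046 stone_large:.02 seat:.02
```

```text
time: 20.9
eef_pos: [0.5942, -0.0967, 0.2103]
tcp_rot: [0.757, 0.653, 0.0, 0.0]
contact_force: [-0.7, -1.0, 0.4]
opening: 0.703
finger_force: 0.0
time: 21.23
eef_pos: [0.5939, -0.0997, 0.21]
tcp_rot: [0.759, 0.651, -0.0, -0.0]
contact_force: [0.5, 0.3, 0.3]
opening: 0.701
finger_force: 0.0
[ 0.60529455 -0.01704429  0.35196368]
jaw_grip 0.72 [303.  172.7] [ 0.5793 -0.0848  0.055 ]
lever_grip 0.6 [340.1 295.6] [ 0.5995 -0.2377  0.072 ]
lever_hinge 0.88 [306.1 251.9] [ 0.5654 -0.187   0.046 ]
lever_hinge 0.7 [341.9 296.8] [ 0.6011 -0.2604  0.046 ]
stone_large 0.69 [305.8  91.4] [ 0.5949 -0.0019  0.02  ]
```

View pics/w7.png

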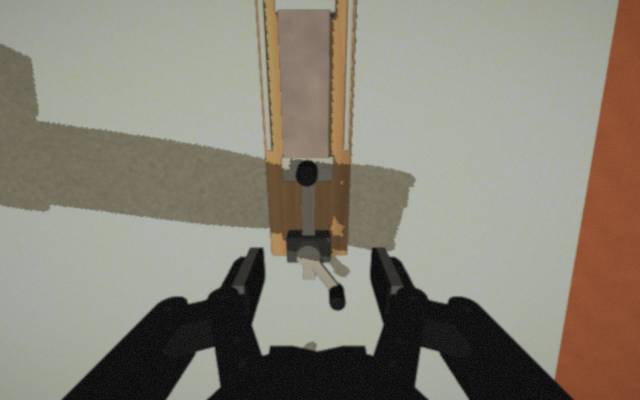

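The stone, at columns 280–331 and rows 10–158, is snug between the stop and the jaw and midway between the ribs. The lever is back on the locked side, with its knob at (338,298), and the robot is clear of everything.

```bash
python3 -c "
from h import *; print(sign_off())"
```

```text
the job is handed in; nothing more can be done
None
```

I handed the job in: the last wrist picture shows the larger stone centred between the ribs and snug between the jaw and the end stop, with the lever swung back to locked; I went nowhere near the smaller stone, jar or mug, and no verdict was returned.

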